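# Stir the beads in the mixing bowl

## Robot

A 7-joint arm with a two-finger parallel gripper is mounted at the origin on the work surface. World frame = base frame: x ahead of the robot, y to its left, z up, the work surface at z = 0. Lengths are in m, angles in rad, forces in N, time in s.
With the tool pointing down it reaches from about 0.425 to 0.975 m from the base axis. Payload 16.7 kg.
Tool frame: the origin (TCP) lies between the finger pads; the fingertips stand 8 mm ahead of it and the grasp point (between the pads) lies 11 mm behind it; z points along the fingers, y is the line along which they close (so a half turn about z gives the same grasp; the last joint's range is limited). The gripper opens to 85 mm and grips with 20 to 120 N. Pads are 22 mm wide; open, the fingers measure 114 mm over their backs; the gripper's body (76 mm by 85 mm) begins 54 mm behind the grasp point. The pads swing forward as they close: fully open they stand 13 mm farther back than shut.
Start: joints at [1.093, 0.426, 0.074, 1.606, -0.034, 1.111, -0.067], TCP at [0.218, -0.639, 0.239] pointing down, gripper open.
Joint ranges: [-2.85, 2.85], [-0.5, 2.14], [-1.23, 1.37], [0.21, 2.46], [-1.02, 4.16], [0.16, 2.05], [-2.73, 2.73]. Speed limits (rad/s): [1.89, 1.89, 2.39, 2.39, 3.01, 3.01, 3.01].

## Interface

Orientations are given as a rotation vector (axis times angle).
In Python, from station import manip, get_image gives the robot as it stands.
- The arm moves only by the shell command python3 -m creep 'ROWS' [FORCE]. ROWS is a JSON object of lists of equal length, an entry for each row: "dp": the shift along the tool's x, y, z as a fraction of full scale, a list of three; "turn": the turn, a rotation vector about the tool's x, y, z as a fraction of full scale, a list of three; "gripper": the closure, from 0 (fully open) to 1 (shut). In form: {"dp": [[tx, ty, tz], ...], "turn": [[rx, ry, rz], ...], "gripper": [gripper, ...]}. A call has 1 to 20 rows; each row shifts and turns the commanded pose from where the row before left it, along the tool's axes as they then stand; what a row does not reach is not made up. Full scale, the value 1, is 0.02 m for a shift and 8 degrees for a turn. A row lasts 1/10 s, in which the tool goes at most 50 mm and 8.59 degrees, less where a joint would pass 70% of its speed; a pose out of reach is approached as far as the arm can. A call with a number of a shift or a turn outside -1 to 1 is refused whole. A call with a gripper value outside its range is refused whole. The fingers move at their own pace and stop on an object; FORCE is the grip in N (left out, the last holds). Time passes only in rows, so rows that do not move let the fingers close. It gives the time, the measured TCP pose, the force, the opening and the grip force at its end, in the units of the state.
- manip.get_state(): the state, without advancing time (a new reading comes with each control period).
- get_image(name): name is "side" or "top" or "wrist"; returns a dict with "image" (400x640x3 uint8, red, green, blue), "depth" (400x640 float32, m along the optical axis (not along the pixel's ray), 0 where there is no reading), "vertical_fov" (degrees; the focal length in pixels is half the picture's height over the tangent of half this angle, whatever the lens; pixels are square), "cx", "cy" (the principal point, pixels), "world_to_cam" (4x4, takes a point from world to camera coordinates); the wrist camera has in their place "mount" (4x4, takes a point from camera to tool coordinates, whose origin is the TCP and whose axes are the flange's). Camera axes: x right, y up, looking along -z (the intrinsics and any distortion apply to the point x, -y, -z); pixel columns grow to the right and rows downward; lengths in m; the calibration is good to about 2 mm. A picture is of the moment at which its call begins: read the wrist's pose just before it.
- manip.finish_job(): hands the job in; it is judged then, once.
The state is a dict: "time_s": time; "q": joint angles; "joint_velocities": joint speeds; "effort": joint torques, N m; "tcp_pos": TCP position; "tool_rot": TCP orientation; "ft_force": force on the tool from outside, world axes, zero at the start; "ft_torque": the same for the moment, N m; "opening": opening from 0.0 (shut) to 1.0 (fully open); "gripper_force": force on a finger pad.
Only numpy, scipy, OpenCV 4.12 (cv2) and the standard library are available. Lean on these libraries where they do the work, as an engineer would, in place of code of your own. Each camera call takes 0.05 s, during which the arm holds its last target. There are 200 camera calls.

## Task

Take the wooden stirring stick that stands on the round cork mat and, holding it upright with its foot down among the beads, stir them round and round the large white bowl, sweeping well out from the middle so that the beads, the big one too, are really pushed along; three full turns are plenty. Then stand the stick upright on the cork mat again, its whole foot on the cork, and let go; the big bead must still be in the bowl.

Things in the scene. Friction and masses are not known exactly. Their poses are not given: they have to be found in the camera images.
- stick_mid (a point): Centre, half-way up, of the loose stirring stick: pale turned wood, 140 mm tall, 90 g, upright on the cork mat; z along the stick. From its underside (70 mm below this point): flat round foot 28 mm across, 16 high; shaft 16 across up to 74; round grip 22 across from 82 to 134, pinched from above at about 105. The wooden taper on a wider base, with no mat, is a ring mandrel: not needed.
- bowl: Large white bowl with beads, fixed; 190 mm across the rim, 48 high, wall sloping 45 degrees. Origin: centre of underside, z up, yaw arbitrary. Inner floor 6 mm up, 84 across. Seven loose balls (six 20 mm, one 28), first in a ring 35 mm from the middle, which is free for the stick's foot. Stirring on a circle of 22-32 mm radius, foot 4-10 mm off the floor, pushes them along. The small empty bowl is not needed.
- mat: Round cork mat, 100 mm across, 5 mm thick, fixed to the bench. Origin: centre of its underside, z up.
- big_bead_mid (a point): Centre of the big bead, a loose, smooth, polished clay ball of 28 mm (28 g) with a thin hole, the largest of the beads in the bowl; it rolls freely when pushed, so its axes mean nothing.

How it is judged:
On the way, in this order (a step that is already met when the one before it is completed fails the run):
1. the stick, upright, its foot within 18 mm of the bowl floor, has pushed the big bead over 20 mm from its first place and is at an x side of the bowl, over 14 mm from the middle (z of stick_mid in the frame of bowl below 0.094 m and angle between stick_mid's own z axis and vertical below 0.3 rad and distance of big_bead_mid from where it was at the start of the episode above 0.02 m and ((x of stick_mid in the frame of bowl between 0.014 and 0.07 m and y of stick_mid in the frame of bowl between -0.014 and 0.014 m) or (x of stick_mid in the frame of bowl between -0.07 and -0.014 m and y of stick_mid in the frame of bowl between -0.014 and 0.014 m))).
2. still down among the beads it comes by the +y side of the bowl (z of stick_mid in the frame of bowl below 0.094 m and angle between stick_mid's own z axis and vertical below 0.3 rad and y of stick_mid in the frame of bowl between 0.014 and 0.07 m and x of stick_mid in the frame of bowl between -0.014 and 0.014 m).
3. then by an x side (z of stick_mid in the frame of bowl below 0.094 m and angle between stick_mid's own z axis and vertical below 0.3 rad and ((x of stick_mid in the frame of bowl between 0.014 and 0.07 m and y of stick_mid in the frame of bowl between -0.014 and 0.014 m) or (x of stick_mid in the frame of bowl between -0.07 and -0.014 m and y of stick_mid in the frame of bowl between -0.014 and 0.014 m))).
4. then by the -y side (z of stick_mid in the frame of bowl below 0.094 m and angle between stick_mid's own z axis and vertical below 0.3 rad and y of stick_mid in the frame of bowl between -0.07 and -0.014 m and x of stick_mid in the frame of bowl between -0.014 and 0.014 m).
At the end, for the whole second after the job is handed in: The stick stands upright (within 7 degrees) and released on the cork mat, its axis within 36 mm of the mat's centre (whole foot on the cork), and the big bead lies in the large bowl (horizontal distance between stick_mid and mat below 0.036 m and angle between stick_mid's own z axis and vertical below 0.12 rad and z of stick_mid in the frame of mat between 0.068 and 0.082 m and horizontal distance between big_bead_mid and bowl below 0.08 m and height (world z) of big_bead_mid below 0.06 m); the robot touches nothing.
It also fails if it takes over 61 s, if anything falls off the work surface, if the arm or the gripper's body presses on something with over 40 N, if the wrist force passes 120 N, or if a joint passes its speed limit or range.

## Working session

There is one attempt and no reset: what is moved stays moved. The work goes in short steps, Python scripts to look and compute and a shell command to move; the robot and the scene stay as the last step left them, time stands still between calls to the robot, and variables do not carry over. Pictures are saved under pics/ and viewed, at most 10 in all, crops included, and the job is handed in when it is done.

```bash
ls; mkdir -p pics
cat > h.py <<'E'
import numpy as np, cv2
from station import manip, get_image
def K(d):
    f=200/np.tan(np.radians(d["vertical_fov"])/2); return f,d["cx"],d["cy"]
def pts(d):  # world xyz per pixel from depth
    f,cx,cy=K(d); v,u=np.mgrid[0:400,0:640]; z=d["depth"]
    P=np.stack([(u-cx)/f*z,-(v-cy)/f*z,-z,np.ones_like(z)],-1)
    return (P@np.linalg.inv(d["world_to_cam"]).T)[...,:3]
def ray(d,u,v,h):
    f,cx,cy=K(d); M=np.linalg.inv(d["world_to_cam"])
    r=M[:3,:3]@np.array([(u-cx)/f,-(v-cy)/f,-1]); o=M[:3,3]
    return o+r*(h-o[2])/r[2]
E
python3 - <<'E'
from h import *
s=manip.get_state(); print(s["time_s"],s["tcp_pos"],s["tool_rot"],s["opening"])
for n in("top","side"):
    d=get_image(n); np.savez(n+"0.npz",**d); cv2.imwrite(f"pics/{n}0.png",d["image"][...,::-1]); print(n,{k:v for k,v in d.items() if k not in("image","depth")})
E
```

```text
pics
0.0 [ 0.2178056  -0.63846546  0.23862036] [-3.09802122e+00 -5.13900265e-01  4.39938921e-04] 0.9998819808294043
top {'vertical_fov': 48.32499661757461, 'cx': 323.4589963485977, 'cy': 204.8261312705075, 'world_to_cam': array([[ 0.02525674, -0.99967904, -0.00198046, -0.00705318],
       [ 0.97028499,  0.02403712,  0.24076807, -0.55108858],
       [-0.24064319, -0.00800263,  0.97058066, -0.58670469],
       [ 0.        ,  0.        ,  0.        ,  1.        ]])}
side {'vertical_fov': 51.03947051032691, 'cx': 327.2640561485858, 'cy': 200.43306292618382, 'world_to_cam': array([[-0.94552445, -0.32521011, -0.01489625,  0.54017376],
       [ 0.23395496, -0.71060116,  0.66355939, -0.17049359],
       [-0.22638151,  0.62392658,  0.74797529, -0.57876627],
       [ 0.        ,  0.        ,  0.        ,  1.        ]])}
```

View pics/top0.png

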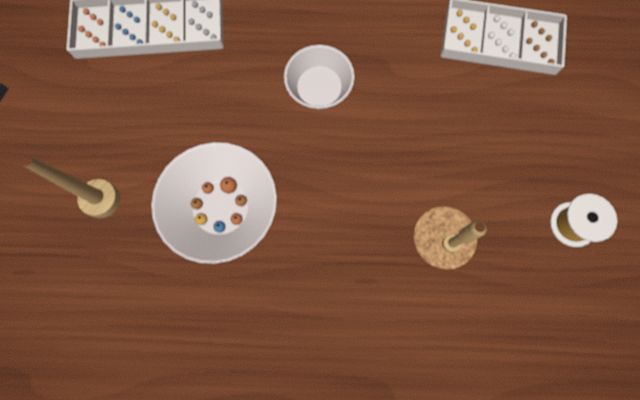

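View pics/side0.png

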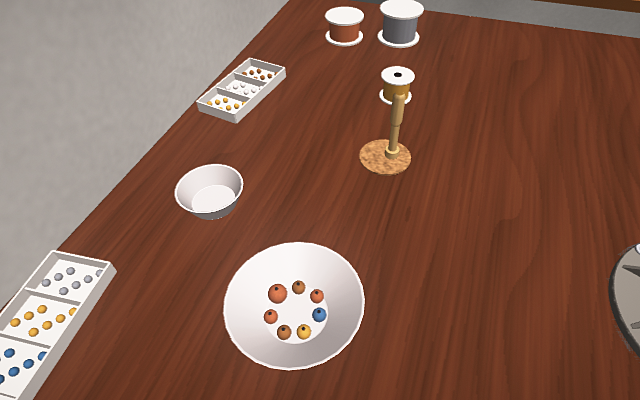

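The top view shows the mat and stick at about (446,238), with the stick's foot near (452,243) and its top near (478,229). The large bowl is at (214,203) with the big bead at (229,185). The mandrel at (98,198) and the small bowl are not needed. The side view agrees: mat (386,157), stick top (399,93), bowl (294,305).

```bash
cat > m.py <<'E'
from h import *
def circ(P):
    A=np.c_[2*P[:,:2],np.ones(len(P))]; b=(P[:,:2]**2).sum(1)
    for _ in range(6):
        x=np.linalg.lstsq(A,b,rcond=None)[0]; r=np.sqrt(x[2]+x[:2]@x[:2]); e=abs(np.hypot(*(P[:,:2]-x[:2]).T)-r)
        k=e<=max(.0015,np.quantile(e,.85)) if len(P)>30 else e<9
        P2=P[k]; 
        if len(P2)==len(P): break
        P=P2;A=A[k];b=b[k]
    return x[:2],r
def biggest(m,seed):
    m=cv2.morphologyEx(m.astype(np.uint8),cv2.MORPH_CLOSE,np.ones((5,5)))
    c,_=cv2.findContours(m,cv2.RETR_EXTERNAL,cv2.CHAIN_APPROX_NONE)
    return [x[:,0] for x in c if cv2.pointPolygonTest(x,seed,False)>=0][0]
if __name__=="__main__":
    for n,bs,ms in(("top",(214,175),(430,250)),("side",(294,260),(370,157))):
        d=dict(np.load(n+"0.npz")); W=pts(d); im=d["image"]; hsv=cv2.cvtColor(im,cv2.COLOR_RGB2HSV)
        c=biggest((hsv[...,1]<60)&(hsv[...,2]>110),bs); P=np.array([ray(d,u,v,.048) for u,v in c]); print(n,"bowl",circ(P),len(c))
        c=biggest((hsv[...,2]>135)&(hsv[...,1]>60),ms); P=np.array([ray(d,u,v,.005) for u,v in c]); print(n,"mat",circ(P),len(c))
        # stick by depth near mat
        mx=circ(P)[0]; near=np.hypot(W[...,0]-mx[0],W[...,1]-mx[1])<.055
        for lo,hi in((.012,.02),(.03,.07),(.09,.13),(.137,.155)):
            k=near&(W[...,2]>lo)&(W[...,2]<hi); q=W[k]; print("  z",lo,hi,k.sum(),q.mean(0).round(4) if k.sum() else "", (q.min(0).round(4),q.max(0).round(4)) if k.sum() else "")
        k=near&(W[...,2]>.12); v,u=np.nonzero(k); print("  top px",u.min(),u.max(),v.min(),v.max(),"zmax",W[near][:,2].max())
        a,b=(229,185) if n=="top" else (277,293); print("  bigbead",ray(d,a,b,.02),W[b,a])
    from scipy.spatial.transform import Rotation as R
    print(R.from_rotvec(manip.get_state()["tool_rot"]).as_matrix().round(4))
E
python3 m.py
```

```text
top bowl (array([0.55856112, 0.1734761 ]), np.float64(0.09446366001403704)) 347
top mat (array([ 0.51924684, -0.18668306]), np.float64(0.05017379313254193)) 197
  z 0.012 0.02 66 [ 0.5054 -0.1866  0.0179] (array([ 0.4948, -0.2049,  0.0125]), array([ 0.5214, -0.1788,  0.02  ]))
  z 0.03 0.07 97 [ 0.5051 -0.1879  0.0503] (array([ 0.5003, -0.1976,  0.0301]), array([ 0.5147, -0.1847,  0.0699]))
  z 0.09 0.13 165 [ 0.5042 -0.1858  0.1111] (array([ 0.4973, -0.198 ,  0.091 ]), array([ 0.5174, -0.1817,  0.1298]))
  z 0.137 0.155 135 [ 0.5068 -0.1906  0.1412] (array([ 0.4981, -0.2032,  0.1372]), array([ 0.5182, -0.1821,  0.1455]))
  top px 466 486 220 238 zmax 0.1454700263276577
  bigbead [0.59166136 0.15854023 0.02      ] [0.58869956 0.15619062 0.0302057 ]
side bowl (array([0.55838245, 0.17364222]), np.float64(0.09326984883889379)) 380
side mat (array([ 0.5245343 , -0.28099367]), np.float64(0.13158070411542028)) 251
  z 0.012 0.02 0  
  z 0.03 0.07 0  
  z 0.09 0.13 0  
  z 0.137 0.155 0  Traceback (most recent call last):
  File "m.py", line 24, in <module>
    k=near&(W[...,2]>.12); v,u=np.nonzero(k); print("  top px",u.min(),u.max(),v.min(),v.max(),"zmax",W[near][:,2].max())
                                                               ~~~~~^^
    return umr_minimum(a, axis, None, out, keepdims, initial, where)
ValueError: zero-size array to reduction operation minimum which has no identity
```

Run:
```python
from m import *
from scipy.spatial.transform import Rotation as R
for n in("top","side"):
    d=dict(np.load(n+"0.npz")); W=pts(d); M=np.linalg.inv(d["world_to_cam"]); o=M[:3,3]
    for lo,hi,rad in((.007,.02,.014),(.03,.075,.008),(.09,.137,.011)):
        k=(np.hypot(W[...,0]-.508,W[...,1]+.192)<.03)&(W[...,2]>lo)&(W[...,2]<hi); q=W[k]
        print(n,lo,k.sum(),q.min(0).round(4),q.max(0).round(4),"circ",circ(q)if len(q)>20 else"")
    k=(np.hypot(W[...,0]-.508,W[...,1]+.192)<.03)&(W[...,2]>.143);v,u=np.nonzero(k);print("top",ray(d,u.mean(),v.mean(),.145),k.sum())
k=(W[...,2]>.004)&(W[...,2]<.0062)&(np.hypot(W[...,0]-.52,W[...,1]+.187)<.06); print("mat side",W[k].min(0),W[k].max(0))
print(manip.get_state()["tcp_pos"]);print(R.from_rotvec(manip.get_state()["tool_rot"]).as_matrix().round(4))
```

```text
top 0.007 90 [ 0.4825 -0.2109  0.007 ] [ 0.5295 -0.167   0.02  ] circ (array([ 0.50814278, -0.19257899]), np.float64(0.01290986304941258))
top 0.03 108 [ 0.5003 -0.1976  0.0301] [ 0.5147 -0.1847  0.0744] circ (array([ 0.50838906, -0.19300982]), np.float64(0.00780997190879007))
top 0.09 201 [ 0.4973 -0.198   0.091 ] [ 0.5174 -0.1817  0.1369] circ (array([ 0.50833284, -0.19297328]), np.float64(0.010615758760502797))
top [ 0.50726828 -0.1921506   0.145     ] 27
side 0.007 95 [ 0.4934 -0.2     0.0071] [ 0.5193 -0.1726  0.02  ] circ (array([ 0.50685881, -0.19210938]), np.float64(0.012399412375838394))
side 0.03 167 [ 0.4988 -0.1954  0.0303] [ 0.5149 -0.1836  0.0749] circ (array([ 0.50706127, -0.19284205]), np.float64(0.0072450760577059455))
side 0.09 284 [ 0.496  -0.1943  0.09  ] [ 0.5179 -0.1804  0.1367] circ (array([ 0.50694415, -0.19332059]), np.float64(0.01032992791828901))
top [ 0.50649747 -0.18589125  0.145     ] 18
mat side [ 0.46949171 -0.23634682  0.00400289] [ 0.56763115 -0.1364931   0.00619041]
[ 0.21781487 -0.63852189  0.23869284]
[[ 9.464e-01  3.229e-01 -4.000e-04]
 [ 3.229e-01 -9.464e-01  1.000e-03]
 [-1.000e-04 -1.100e-03 -1.000e+00]]
```

```bash
python3 -m creep '{"dp":[[1,-0.78,0],[1,-0.78,0],[1,-0.78,0],[1,-0.78,0],[1,-0.78,0],[1,-0.78,0],[1,-0.78,0],[1,-0.78,0],[1,-0.78,0],[1,-0.78,0],[1,-0.78,0],[1,-0.78,0],[1,-0.78,0],[1,-0.78,0],[1,-0.78,0],[1,-0.78,0],[1,-0.78,0],[1,-0.78,0],[0,0,0],[0,0,0]],"turn":[[0,0,0],[0,0,0],[0,0,0],[0,0,0],[0,0,0],[0,0,0],[0,0,0],[0,0,0],[0,0,0],[0,0,0],[0,0,0],[0,0,0],[0,0,0],[0,0,0],[0,0,0],[0,0,0],[0,0,0],[0,0,0],[0,0,0],[0,0,0]],"gripper":[0,0,0,0,0,0,0,0,0,0,0,0,0,0,0,0,0,0,0,0]}' 40
cat > go.py <<'E'
import sys
from h import *
from scipy.spatial.transform import Rotation as R
s=manip.get_state(); M=R.from_rotvec(s["tool_rot"]).as_matrix(); t=np.array(eval(sys.argv[1]))
print(s["time_s"],s["tcp_pos"],"q7",s["q"][6],"units",(M.T@(t-s["tcp_pos"])/.02).round(2)); print(M.round(3))
E
python3 go.py '[.5075,-.193,.099]'
```

```text
time_s: 2.1
tcp_pos: [0.4679, -0.2566, 0.2391]
tool_rot: [-3.099, -0.516, 0.001]
ft_force: [-0.2, -0.3, -0.4]
opening: 0.997
gripper_force: 0.0
2.1 [ 0.4679338  -0.25655931  0.23907571] q7 -0.8969665610474168 units [ 2.9  -2.36  7.  ]
[[ 0.946  0.324 -0.001]
 [ 0.324 -0.946  0.   ]
 [-0.    -0.    -1.   ]]
```

```bash
python3 -m creep '{"dp":[[1,-0.8,0],[1,-0.8,0],[0.9,-0.76,0],[0,0,0],[0,0,1],[0,0,1],[0,0,1],[0,0,1],[0,0,1],[0,0,1],[0,0,1],[0,0,0],[0,0,0]],"turn":[[0,0,0],[0,0,0],[0,0,0],[0,0,0],[0,0,0],[0,0,0],[0,0,0],[0,0,0],[0,0,0],[0,0,0],[0,0,0],[0,0,0],[0,0,0]],"gripper":[0,0,0,0,0,0,0,0,0,0,0,0,0]}' 40
python3 - <<'E'
from h import *
d=get_image("wrist"); cv2.imwrite("pics/w1.png",d["image"][...,::-1])
E
python3 go.py '[.5075,-.193,.099]'
```

```text
time_s: 3.4
tcp_pos: [0.5072, -0.1943, 0.0995]
tool_rot: [-3.099, -0.512, 0.001]
ft_force: [0.5, 0.3, 0.1]
opening: 0.999
gripper_force: 0.0
3.45 [ 0.5077313  -0.19421685  0.10011587] q7 -1.0955543592525399 units [ 0.01 -0.06  0.06]
[[ 0.947  0.322  0.   ]
 [ 0.322 -0.947 -0.   ]
 [ 0.     0.    -1.   ]]
```

View pics/w1.png

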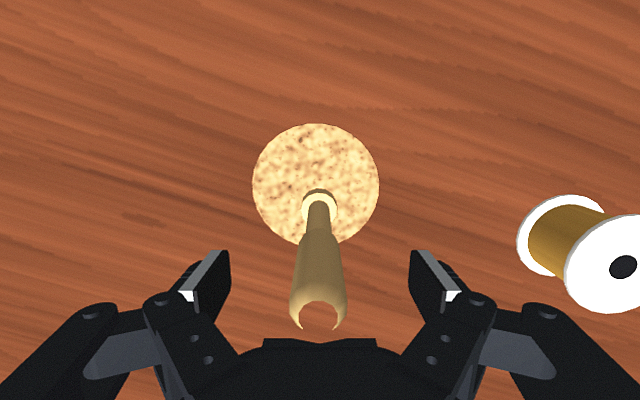

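The wrist view shows the stick standing midway between the open pads (column 319, pads at 220 and 420), with its foot on the cork. I'll close the gripper and do a small lift.

```bash
python3 -m creep '{"dp":[[0,0,0],[0,0,0],[0,0,0],[0,0,0],[0,0,0],[0,0,0],[0,0,0],[0,0,0],[0,0,0],[0,0,0],[0,0,-0.5],[0,0,-1],[0,0,0]],"turn":[[0,0,0],[0,0,0],[0,0,0],[0,0,0],[0,0,0],[0,0,0],[0,0,0],[0,0,0],[0,0,0],[0,0,0],[0,0,0],[0,0,0],[0,0,0]],"gripper":[0.3,0.5,0.6,0.65,0.7,0.75,0.8,1,1,1,1,1,1]}' 60
python3 - <<'E'
from h import *
d=get_image("side"); cv2.imwrite("pics/s1.png",d["image"][0:200,280:520,::-1]); W=pts(d)
g=np.hypot(W[...,0]-.5075,W[...,1]+.193)<.03
for lo in (.02,.035,.045,.055,.065,.075,.085,.095,.105):
    k=g&(W[...,2]>lo)&(W[...,2]<lo+.01); print(lo,k.sum(),W[k].mean(0).round(4) if k.sum() else "")
k=g&(W[...,2]>.012); print("zmin",W[k][:,2].min())
E
python3 go.py '[.5585,.1735,.19]'
```

```text
time_s: 4.75
tcp_pos: [0.5088, -0.1937, 0.1317]
tool_rot: [3.098, 0.514, 0.004]
ft_force: [0.1, -0.5, -1.5]
opening: 0.24
gripper_force: 58.7
0.02 0 
0.035 40 [ 0.5062 -0.1838  0.0411]
0.045 112 [ 0.5072 -0.1867  0.0509]
0.055 36 [ 0.5076 -0.1879  0.06  ]
0.065 40 [ 0.5073 -0.188   0.0701]
0.075 38 [ 0.5072 -0.1879  0.08  ]
0.085 43 [ 0.5079 -0.1879  0.09  ]
0.095 41 [ 0.5069 -0.188   0.1002]
0.105 38 [ 0.5076 -0.1874  0.1097]
zmin 0.036995379406708495
4.8 [ 0.50829452 -0.19362164  0.13054065] q7 -1.0835101706008716 units [  8.31 -16.56  -2.98]
[[ 0.946  0.323  0.002]
 [ 0.323 -0.946 -0.001]
 [ 0.002  0.001 -1.   ]]
```

View pics/s1.png

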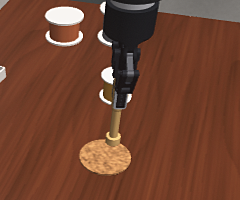

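The stick hangs upright in the gripper, clear of the mat, with its foot at crop (112,138). Next I carry it over to the bowl.

```bash
python3 -m creep '{"dp":[[0,0,-1],[0,0,-1],[0.25,-0.5,-1],[0.5,-0.97,0],[0.5,-0.97,0],[0.5,-0.97,0],[0.5,-0.97,0],[0.5,-0.97,0],[0.5,-0.97,0],[0.5,-0.97,0],[0.5,-0.97,0],[0.5,-0.97,0],[0.5,-0.97,0],[0.5,-0.97,0],[0.5,-0.97,0],[0.5,-0.97,0],[0.5,-0.97,0],[0.5,-0.97,0],[0.5,-0.97,0],[0.06,-0.54,0]],"turn":[[0,0,0],[0,0,0],[0,0,0],[0,0,0],[0,0,0],[0,0,0],[0,0,0],[0,0,0],[0,0,0],[0,0,0],[0,0,0],[0,0,0],[0,0,0],[0,0,0],[0,0,0],[0,0,0],[0,0,0],[0,0,0],[0,0,0],[0,0,0]],"gripper":[1,1,1,1,1,1,1,1,1,1,1,1,1,1,1,1,1,1,1,1]}'
python3 -m creep '{"dp":[[0,0,0],[0,0,0]],"turn":[[0,0,0],[0,0,0]],"gripper":[1,1]}'
python3 go.py '[.5585,.1735,.107]'
```

```text
time_s: 6.8
tcp_pos: [0.5578, 0.1756, 0.1887]
tool_rot: [-3.098, -0.516, 0.001]
ft_force: [-0.3, -0.3, -0.9]
opening: 0.239
gripper_force: 58.8
time_s: 7.0
tcp_pos: [0.5578, 0.1727, 0.189]
tool_rot: [3.099, 0.514, -0.001]
ft_force: [-0.4, -0.3, -0.6]
opening: 0.242
gripper_force: 58.8
7.0 [0.55775383 0.17274732 0.18900216] q7 -1.7889588448823062 units [ 0.05 -0.03  4.1 ]
[[ 0.947  0.323 -0.001]
 [ 0.323 -0.947 -0.001]
 [-0.001  0.    -1.   ]]
```

```bash
python3 -m creep '{"dp":[[0.05,-0.03,0.8],[0,0,0.8],[0,0,0.8],[0,0,0.6],[0,0,0.6],[0,0,0.5],[0,0,0],[0.175,0,0],[0.175,0,0],[0.175,0,0],[0.175,0,0],[0.175,0,0],[0.175,0,0],[0.175,0,0],[0.175,0,0],[0,0,0]],"turn":[[0,0,0],[0,0,0],[0,0,0],[0,0,0],[0,0,0],[0,0,0],[0,0,0],[0,0,0],[0,0,0],[0,0,0],[0,0,0],[0,0,0],[0,0,0],[0,0,0],[0,0,0],[0,0,0]],"gripper":[1,1,1,1,1,1,1,1,1,1,1,1,1,1,1,1]}'
python3 go.py '[.585,.1825,.107]'
```

```text
time_s: 8.6
tcp_pos: [0.5857, 0.1838, 0.1073]
tool_rot: [-3.099, -0.514, -0.0]
ft_force: [0.2, 0.2, -0.6]
opening: 0.242
gripper_force: 58.8
8.6 [0.58570004 0.18382422 0.10731933] q7 -1.8332924586658195 units [-0.05  0.05  0.02]
[[ 0.946  0.323  0.   ]
 [ 0.323 -0.946  0.   ]
 [ 0.    -0.    -1.   ]]
```

```bash
python3 -m creep '{"dp":[[-0.07,0.43,0],[-0.2,0.39,0],[-0.31,0.31,0],[-0.39,0.2,0],[-0.43,0.07,0],[-0.43,-0.07,0],[-0.39,-0.2,0],[-0.31,-0.31,0],[-0.2,-0.39,0],[-0.07,-0.43,0],[0.07,-0.43,0],[0.2,-0.39,0],[0.31,-0.31,0],[0.39,-0.2,0],[0.43,-0.07,0],[0.43,0.07,0],[0.39,0.2,0],[0.31,0.31,0],[0.2,0.39,0],[0.07,0.43,0]],"turn":[[0,0,0],[0,0,0],[0,0,0],[0,0,0],[0,0,0],[0,0,0],[0,0,0],[0,0,0],[0,0,0],[0,0,0],[0,0,0],[0,0,0],[0,0,0],[0,0,0],[0,0,0],[0,0,0],[0,0,0],[0,0,0],[0,0,0],[0,0,0]],"gripper":[1,1,1,1,1,1,1,1,1,1,1,1,1,1,1,1,1,1,1,1]}'
python3 go.py '[.585,.1825,.107]'
python3 - <<'E'
from h import *
a=get_image("top")["image"][120:280,120:320]; b=get_image("side")["image"][210:390,190:390]
a=cv2.resize(a,(400,320)); b=cv2.resize(b,(400,360))[:320]
cv2.imwrite("pics/c1.png",np.hstack([a,b])[...,::-1])
E
```

```text
time_s: 10.6
tcp_pos: [0.5859, 0.1827, 0.1072]
tool_rot: [-3.099, -0.513, 0.0]
ft_force: [-1.5, 0.6, -0.4]
opening: 0.246
gripper_force: 58.9
10.6 [0.58586357 0.18273444 0.10721746] q7 -1.8331280396390943 units [-0.04 -0.    0.01]
[[ 0.947  0.322 -0.   ]
 [ 0.322 -0.947  0.   ]
 [-0.    -0.    -1.   ]]
```

View pics/c1.png

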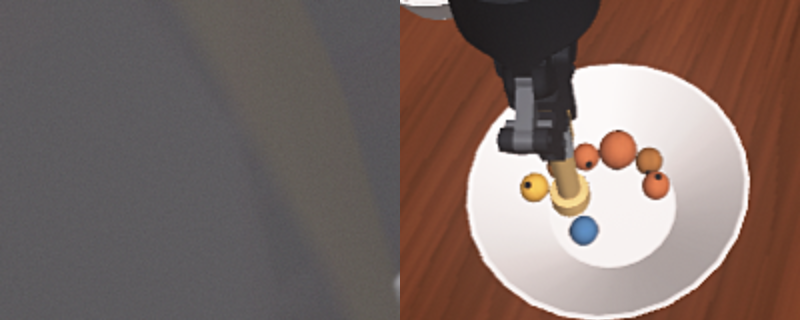

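The top camera is blocked by the arm. The side view shows the stick upright among the beads, and the big bead is now near full-image (299,284), about 30 mm from where it started. Two more turns.

```bash
python3 -m creep '{"dp":[[-0.07,0.43,0],[-0.2,0.39,0],[-0.31,0.31,0],[-0.39,0.2,0],[-0.43,0.07,0],[-0.43,-0.07,0],[-0.39,-0.2,0],[-0.31,-0.31,0],[-0.2,-0.39,0],[-0.07,-0.43,0],[0.07,-0.43,0],[0.2,-0.39,0],[0.31,-0.31,0],[0.39,-0.2,0],[0.43,-0.07,0],[0.43,0.07,0],[0.39,0.2,0],[0.31,0.31,0],[0.2,0.39,0],[0.07,0.43,0]],"turn":[[0,0,0],[0,0,0],[0,0,0],[0,0,0],[0,0,0],[0,0,0],[0,0,0],[0,0,0],[0,0,0],[0,0,0],[0,0,0],[0,0,0],[0,0,0],[0,0,0],[0,0,0],[0,0,0],[0,0,0],[0,0,0],[0,0,0],[0,0,0]],"gripper":[1,1,1,1,1,1,1,1,1,1,1,1,1,1,1,1,1,1,1,1]}'
python3 -m creep '{"dp":[[-0.07,0.43,0],[-0.2,0.39,0],[-0.31,0.31,0],[-0.39,0.2,0],[-0.43,0.07,0],[-0.43,-0.07,0],[-0.39,-0.2,0],[-0.31,-0.31,0],[-0.2,-0.39,0],[-0.07,-0.43,0],[0.07,-0.43,0],[0.2,-0.39,0],[0.31,-0.31,0],[0.39,-0.2,0],[0.43,-0.07,0],[0.43,0.07,0],[0.39,0.2,0],[0.31,0.31,0],[0.2,0.39,0],[0.07,0.43,0]],"turn":[[0,0,0],[0,0,0],[0,0,0],[0,0,0],[0,0,0],[0,0,0],[0,0,0],[0,0,0],[0,0,0],[0,0,0],[0,0,0],[0,0,0],[0,0,0],[0,0,0],[0,0,0],[0,0,0],[0,0,0],[0,0,0],[0,0,0],[0,0,0]],"gripper":[1,1,1,1,1,1,1,1,1,1,1,1,1,1,1,1,1,1,1,1]}'
python3 - <<'E'
from h import *
d=get_image("side");b=d["image"][210:390,190:390]
cv2.imwrite("pics/c2.png",cv2.resize(b,(400,360))[...,::-1]); W=pts(d)
E
python3 go.py '[.585,.1825,.107]'
```

```text
time_s: 12.7
tcp_pos: [0.5859, 0.1827, 0.1073]
tool_rot: [3.099, 0.513, -0.0]
ft_force: [-0.0, 0.2, -0.5]
opening: 0.245
gripper_force: 58.9
time_s: 14.7
tcp_pos: [0.5859, 0.1828, 0.1073]
tool_rot: [-3.099, -0.513, 0.0]
ft_force: [0.3, -0.3, -1.2]
opening: 0.242
gripper_force: 58.9
14.75 [0.58646072 0.18094275 0.10721687] q7 -1.8344881800879174 units [-0.04 -0.1   0.01]
[[ 0.947  0.321  0.   ]
 [ 0.321 -0.947 -0.001]
 [-0.     0.001 -1.   ]]
```

View pics/c2.png

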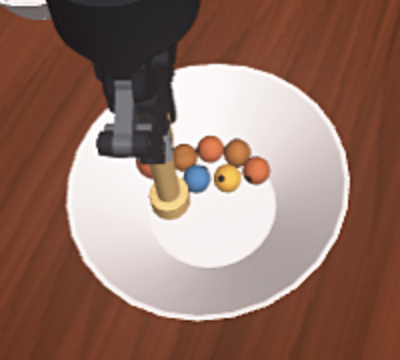

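After three turns all seven beads are in the bowl. The big one is partly hidden by the gripper near crop (148,167). That is close to its first place, so I'll do one more turn to be safe and look from a different phase.

```bash
python3 -m creep '{"dp":[[-0.07,0.43,0],[-0.2,0.39,0],[-0.31,0.31,0],[-0.39,0.2,0],[-0.43,0.07,0],[-0.43,-0.07,0],[-0.39,-0.2,0],[-0.31,-0.31,0],[-0.2,-0.39,0],[-0.07,-0.43,0]],"turn":[[0,0,0],[0,0,0],[0,0,0],[0,0,0],[0,0,0],[0,0,0],[0,0,0],[0,0,0],[0,0,0],[0,0,0]],"gripper":[1,1,1,1,1,1,1,1,1,1]}'
python3 - <<'E'
from h import *
d=get_image("side");a=d["image"][210:390,190:390]
cv2.imwrite("pics/c3.png",cv2.resize(a,(400,360))[...,::-1])
E
python3 -m creep '{"dp":[[0.07,-0.43,0],[0.2,-0.39,0],[0.31,-0.31,0],[0.39,-0.2,0],[0.43,-0.07,0],[0.43,0.07,0],[0.39,0.2,0],[0.31,0.31,0],[0.2,0.39,0],[0.07,0.43,0],[-0.07,0.43,0],[-0.2,0.39,0],[-0.31,0.31,0],[-0.39,0.2,0],[-0.43,0.07,0],[-0.43,-0.07,0],[-0.39,-0.2,0],[-0.31,-0.31,0],[-0.2,-0.39,0],[-0.07,-0.43,0]],"turn":[[0,0,0],[0,0,0],[0,0,0],[0,0,0],[0,0,0],[0,0,0],[0,0,0],[0,0,0],[0,0,0],[0,0,0],[0,0,0],[0,0,0],[0,0,0],[0,0,0],[0,0,0],[0,0,0],[0,0,0],[0,0,0],[0,0,0],[0,0,0]],"gripper":[1,1,1,1,1,1,1,1,1,1,1,1,1,1,1,1,1,1,1,1]}'
python3 - <<'E'
from h import *
d=get_image("side");b=d["image"][210:390,190:390]; a=cv2.cvtColor(cv2.imread("pics/c3.png"),cv2.COLOR_BGR2RGB)
cv2.imwrite("pics/c4.png",np.hstack([a,cv2.resize(b,(400,360))])[...,::-1])
E
python3 go.py '[.5585,.1735,.19]'
```

```text
time_s: 15.75
tcp_pos: [0.5317, 0.1663, 0.1075]
tool_rot: [-3.099, -0.515, -0.0]
ft_force: [0.5, 0.9, -1.0]
opening: 0.238
gripper_force: 58.8
time_s: 17.8
tcp_pos: [0.5316, 0.1663, 0.1074]
tool_rot: [-3.099, -0.515, -0.0]
ft_force: [1.6, -0.0, -0.9]
opening: 0.247
gripper_force: 58.8
17.85 [0.53115245 0.16800591 0.10750297] q7 -1.8457774037750854 units [ 1.38  0.18 -4.12]
[[ 0.946  0.325 -0.   ]
 [ 0.325 -0.946  0.001]
 [ 0.    -0.001 -1.   ]]
```

View pics/c4.png

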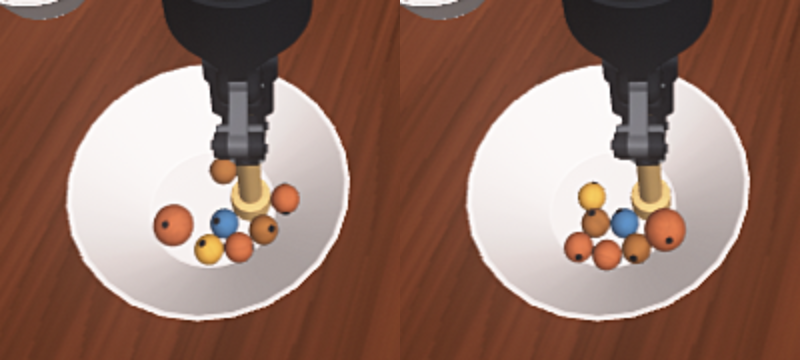

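Left panel (half a turn further): the big bead is at crop (173,224). Right panel (a full turn later): it is at crop (265,229) on the bowl floor. Both are far from its first place at (174,166). I'll lift out and go back to the mat.

```bash
python3 -m creep '{"dp":[[0,0,-0.6],[0,0,-0.8],[0,0,-0.9],[0,0,-0.9],[0,0,-0.9],[-0.37,0.97,0],[-0.37,0.97,0],[-0.37,0.97,0],[-0.37,0.97,0],[-0.37,0.97,0],[-0.37,0.97,0],[-0.37,0.97,0],[-0.37,0.97,0],[-0.37,0.97,0],[-0.37,0.97,0],[-0.37,0.97,0],[-0.37,0.97,0],[-0.37,0.97,0],[-0.37,0.97,0],[-0.37,0.97,0]],"turn":[[0,0,0],[0,0,0],[0,0,0],[0,0,0],[0,0,0],[0,0,0],[0,0,0],[0,0,0],[0,0,0],[0,0,0],[0,0,0],[0,0,0],[0,0,0],[0,0,0],[0,0,0],[0,0,0],[0,0,0],[0,0,0],[0,0,0],[0,0,0]],"gripper":[1,1,1,1,1,1,1,1,1,1,1,1,1,1,1,1,1,1,1,1]}'
python3 -m creep '{"dp":[[0,0,0],[0,0,0]],"turn":[[0,0,0],[0,0,0]],"gripper":[1,1]}'
python3 go.py '[.519,-.187,.11]'
```

```text
time_s: 19.85
tcp_pos: [0.5214, -0.1467, 0.1903]
tool_rot: [3.099, 0.514, 0.001]
ft_force: [-0.5, 0.9, -0.7]
opening: 0.241
gripper_force: 58.9
time_s: 20.05
tcp_pos: [0.5213, -0.1459, 0.1899]
tool_rot: [-3.099, -0.513, -0.001]
ft_force: [-0.3, 0.2, -1.0]
opening: 0.242
gripper_force: 58.9
20.05 [ 0.52134716 -0.14594433  0.18990796] q7 -1.163835999189195 units [-0.77  1.91  3.99]
[[ 0.947  0.322  0.   ]
 [ 0.322 -0.947  0.   ]
 [ 0.001 -0.    -1.   ]]
```

```bash
python3 -m creep '{"dp":[[-0.4,0.95,0],[-0.37,0.95,0],[0,0,1],[0,0,1],[0,0,1],[0,0,0.9],[0,0,0],[0,0,0]],"turn":[[0,0,0],[0,0,0],[0,0,0],[0,0,0],[0,0,0],[0,0,0],[0,0,0],[0,0,0]],"gripper":[1,1,1,1,1,1,1,1]}'
cat > chk.py <<'E'
from h import *
s=manip.get_state()["tcp_pos"]
for n in("side","top"):
    d=get_image(n); W=pts(d); g=np.hypot(W[...,0]-s[0],W[...,1]-s[1])<.03
    for lo,hi in((.007,.02),(.02,.03),(.035,.05),(.05,.065),(.065,.08),(.08,.09),(.125,.137),(.143,.148)):
        k=g&(W[...,2]>lo)&(W[...,2]<hi); print(n,lo,k.sum(),W[k].mean(0).round(4) if k.sum() else "")
E
python3 chk.py; python3 go.py '[.519,-.187,.1]'
```

```text
time_s: 20.85
tcp_pos: [0.5192, -0.186, 0.1119]
tool_rot: [-3.099, -0.515, 0.0]
ft_force: [-0.0, -0.2, -0.6]
opening: 0.241
gripper_force: 58.9
side 0.007 14 [ 0.5183 -0.1752  0.018 ]
side 0.02 56 [ 0.5162 -0.1754  0.0249]
side 0.035 55 [ 0.5177 -0.18    0.0424]
side 0.05 55 [ 0.5179 -0.1803  0.0576]
side 0.065 57 [ 0.5172 -0.1801  0.0724]
side 0.08 41 [ 0.5183 -0.18    0.085 ]
side 0.125 93 [ 0.5136 -0.1674  0.1306]
side 0.143 3 [ 0.5285 -0.1845  0.1448]
top 0.007 15 [ 0.5049 -0.1825  0.0104]
top 0.02 22 [ 0.5113 -0.1789  0.0242]
top 0.035 15 [ 0.5129 -0.1845  0.0405]
top 0.05 3 [ 0.5125 -0.1856  0.0533]
top 0.065 0 
top 0.08 0 
top 0.125 5 [ 0.505  -0.1716  0.1305]
top 0.143 5 [ 0.5021 -0.1673  0.147 ]
20.95 [ 0.51962376 -0.18643463  0.11251907] q7 -1.1152283630671853 units [-0.04  0.02  0.63]
[[ 0.946  0.323  0.001]
 [ 0.323 -0.946 -0.   ]
 [ 0.001  0.001 -1.   ]]
```

The stick is vertical. Now I lower it gently.

```bash
python3 -m creep '{"dp":[[0,0,0.2],[0,0,0.2],[0,0,0.12],[0,0,0],[0,0,0]],"turn":[[0,0,0],[0,0,0],[0,0,0],[0,0,0],[0,0,0]],"gripper":[1,1,1,1,1]}'
python3 -m creep '{"dp":[[0,0,0.05],[0,0,0]],"turn":[[0,0,0],[0,0,0]],"gripper":[1,1]}'
```

```text
time_s: 21.45
tcp_pos: [0.5188, -0.1866, 0.1009]
tool_rot: [-3.099, -0.514, 0.0]
ft_force: [0.1, 0.1, -0.8]
opening: 0.24
gripper_force: 58.9
time_s: 21.65
tcp_pos: [0.5189, -0.1866, 0.0999]
tool_rot: [-3.099, -0.514, -0.0]
ft_force: [0.2, 0.4, -1.8]
opening: 0.24
gripper_force: 58.9
```

```bash
python3 -m creep '{"dp":[[0,0,0.04],[0,0,0]],"turn":[[0,0,0],[0,0,0]],"gripper":[1,1]}'
python3 -m creep '{"dp":[[0,0,0.04],[0,0,0]],"turn":[[0,0,0],[0,0,0]],"gripper":[1,1]}'
```

```text
time_s: 21.85
tcp_pos: [0.5192, -0.1867, 0.0996]
tool_rot: [3.099, 0.514, 0.001]
ft_force: [-2.5, 1.0, 5.3]
opening: 0.238
gripper_force: 59.7
time_s: 22.05
tcp_pos: [0.5195, -0.1867, 0.0995]
tool_rot: [3.099, 0.514, 0.002]
ft_force: [-4.4, 1.6, 18.5]
opening: 0.236
gripper_force: 61.0
```

Contact. I back off a hair, open slowly, then rise.

```bash
python3 -m creep '{"dp":[[0,0,-0.04],[0,0,0],[0,0,0]],"turn":[[0,0,0],[0,0,0],[0,0,0]],"gripper":[1,1,1]}'
python3 -m creep '{"dp":[[0,0,0],[0,0,0],[0,0,0],[0,0,0],[0,0,0],[0,0,0],[0,0,0],[0,0,0],[0,0,0],[0,0,0]],"turn":[[0,0,0],[0,0,0],[0,0,0],[0,0,0],[0,0,0],[0,0,0],[0,0,0],[0,0,0],[0,0,0],[0,0,0]],"gripper":[0.73,0.7,0.65,0.6,0.5,0.4,0.2,0,0,0]}' 20
python3 -m creep '{"dp":[[0,0,-0.3],[0,0,-0.7],[0,0,-1],[0,0,-1],[0,0,-1],[0,0,-1],[0,0,-1],[0,0,0],[0,0,0]],"turn":[[0,0,0],[0,0,0],[0,0,0],[0,0,0],[0,0,0],[0,0,0],[0,0,0],[0,0,0],[0,0,0]],"gripper":[0,0,0,0,0,0,0,0,0]}'
python3 chk.py
python3 - <<'E'
from h import *
cv2.imwrite("pics/end.png",get_image("side")["image"][...,::-1])
E
```

```text
time_s: 22.35
tcp_pos: [0.5192, -0.1867, 0.0995]
tool_rot: [3.099, 0.514, 0.001]
ft_force: [-1.0, 0.9, 7.7]
opening: 0.242
gripper_force: 59.8
time_s: 23.35
tcp_pos: [0.5189, -0.1867, 0.0991]
tool_rot: [3.099, 0.514, 0.0]
ft_force: [0.2, 0.0, -0.7]
opening: 1.001
gripper_force: 0.0
time_s: 24.25
tcp_pos: [0.519, -0.1867, 0.2202]
tool_rot: [3.099, 0.514, 0.002]
ft_force: [-0.7, 0.6, 0.1]
opening: 0.998
gripper_force: 0.0
side 0.007 96 [ 0.5172 -0.1788  0.0145]
side 0.02 67 [ 0.5182 -0.181   0.0229]
side 0.035 53 [ 0.5175 -0.181   0.0424]
side 0.05 54 [ 0.5178 -0.181   0.0575]
side 0.065 58 [ 0.5173 -0.1807  0.0723]
side 0.08 36 [ 0.5177 -0.1787  0.0859]
side 0.125 77 [ 0.5175 -0.1788  0.131 ]
side 0.143 14 [ 0.5173 -0.1818  0.1439]
top 0.007 94 [ 0.5162 -0.1796  0.0143]
top 0.02 98 [ 0.5171 -0.183   0.0221]
top 0.035 35 [ 0.5167 -0.1814  0.0431]
top 0.05 33 [ 0.5166 -0.1812  0.0578]
top 0.065 30 [ 0.5162 -0.181   0.0707]
top 0.08 12 [ 0.5137 -0.1808  0.0883]
top 0.125 26 [ 0.5108 -0.1826  0.1314]
top 0.143 13 [ 0.5138 -0.187   0.1441]
```

View pics/end.png

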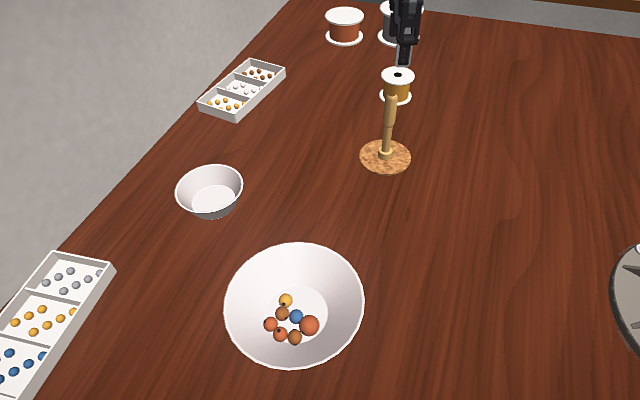

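The stick stands upright at the mat's centre (386,155) and the gripper is clear of it. The big bead lies in the bowl at (309,325).

```bash
python3 -c "
from station import manip
print(manip.finish_job())"
```

```text
the job is handed in; nothing more can be done
None
```

The beads were stirred for four and a half turns, the stick stands upright and released at the centre of the cork mat with the big bead still in the bowl, and the job was handed in at about 24 s of robot time; no verdict came back.

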